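Load a sample tray under the microscope stage's spring clip

ROBOT

A 6-joint arm with a two-finger parallel gripper is mounted at the origin on the work surface. World frame = base frame: x ahead of the robot, y to its left, z up, the work surface at z = 0. Lengths are in m, angles in rad, forces in N, time in s.
With the tool pointing down it reaches from about 0.375 to 0.75 m from the base axis. Payload 9 kg.
Tool frame: the origin (TCP) lies between the finger pads; the fingertips stand arm.tips_ahead ahead of it and the grasp point (between the pads) lies 5 mm behind it (arm.tips_ahead is the distance from the TCP to the fingertips, in m); z points along the fingers, y is the line along which they close (so a half turn about z gives the same grasp; the last joint's range is limited). The gripper opens to 85 mm and grips with 20 to 120 N. Pads are 22 mm wide; open, the fingers measure 114 mm over their backs; the gripper's body (76 mm by 85 mm) begins 54 mm behind the grasp point. The pads swing forward as they close: fully open they stand 13 mm farther back than shut.
Start: joints at [-1.339, 0.104, 0.097, 1.564, 0, 1.353], TCP at [0.261, -0.54, 0.245] pointing down, gripper open.
Joint ranges: [-2.99, 2.99], [-0.84, 1.86], [-1.1, 1.16], [-1.84, 2.11], [-1.51, 1.56], [-3.14, 3.14]. Speed limits (rad/s): [2.22, 2.22, 2.57, 3.14, 3.14, 3.14].

INTERFACE

Orientations are given as a 3x3 rotation matrix whose columns are the frame's x, y, z axes.
In Python, from plant import arm, camera, camera_model gives the robot as it stands.
- The arm moves only by the tool arm_command, never from a script. Its argument "increments" is one flat list of numbers, 5 for each row, row after row: the opening, from 0 (shut) to 1 (fully open), then the shift along the world's x, y, z in cm, then the turn about the world's z in rad. In form: [gripper, tx, ty, tz, spin, gripper, tx, ty, tz, spin, ...]. A call has 1 to 20 rows; each row is the pose to reach, as a shift and turn from the pose commanded when the call began; what a row does not reach only later rows make up. A row lasts 1/8 s, in which the tool goes at most 62.5 mm and 10.7 degrees, less where a joint would pass 70% of its speed; a pose out of reach is approached as far as the arm can. A call with a gripper value outside its range is refused whole. The fingers move at their own pace and stop on an object; "force" is the grip in N (left out, the last holds). Time passes only in rows, so rows that repeat a pose let the fingers close. It gives the time, the measured TCP pose, the force, the opening and the grip force at its end, in the units of the state.
- arm.observe(): the state, without advancing time (a new reading comes with each control period).
- camera(name): name is "side" or "top" or "wrist"; returns the picture (480x640x3 uint8, blue, green, red); there is no depth.
- camera_model(name): a dict with "fx", "fy", "cx", "cy" (pixels), "R" (3x3) and "t" (3): a world point X has camera coordinates R X + t. Camera axes: x right, y down, z forward; pixel columns grow to the right and rows downward; lengths in m; the calibration is good to about 2 mm. A picture is of the moment at which its call begins: read the wrist's pose just before it. camera_model takes no time and is no camera call; for the wrist camera it gives the pose at the moment of the call.
- arm.hand_in(): hands the job in; it is judged then, once.
The state is a dict: "time": time; "qpos": joint angles; "qd": joint speeds; "joint_efforts": joint torques, N m; "position": TCP position; "eef_rot": TCP orientation; "wrist_force": force on the tool from outside, world axes, zero at the start; "ft_torque": the same for the moment, N m; "width": finger opening in m; "grip_force": force on a finger pad.
Only numpy, scipy, OpenCV 4.12 (cv2) and the standard library are available. Lean on these libraries where they do the work, as an engineer would, in place of code of your own. Each camera call takes 0.05 s, during which the arm holds its last target. There are 200 camera calls.

TASK

On the raised microscope stage, press the spring clip's long bar down with one fingertip so that its nose lifts, and keep it down while the other fingertip pushes the sample tray along its channel, under the nose, right up against the end stop. Only then let the clip come down on the tray, so that it ends clamped against the stop, and move clear. Do not grip or lift the tray, do not let the nose touch it on the way, and leave everything else where it is.

Things in the scene. Friction and masses are not known exactly. Their poses are not given: they have to be found in the camera images.
- stage: Grey platform fixed to the table, 185 x 135 mm, top 40 mm up. Origin at table level, on the channel's middle line. The channel, 59 mm wide, runs along the stage's x between two guides (5 mm thick, 8 mm high, x = -105 to +62 mm); the tray is pushed to +x. The platform ends at y = +50 mm; open air beyond, under the press bar.
- end_stop (a point): Middle of the end stop's face that the tray comes to rest against, at x = +62, y = 0 mm in the stage's frame, 47 mm above the table. The stop is a steel bar across the channel, 8 mm thick, its top 14 mm above the platform.
- axle (a point): Middle of the clip's axle, which runs along the stage's x at y = +45 mm, 62 mm above the table. It hangs between two posts (x = -92 and +54 mm in the stage's frame, 6 mm thick, y = 39 to 50 mm, up to 68 mm above the table).
- tray: White flat sample tray, 60 (x, along the channel) x 56 (y) x 12 mm high, with nine round wells on top, 70 to 120 g. It lies in the channel on the platform, before the nose. Origin at the centre of its underside; x axis along the channel. Fully home, its centre is at x = +32 mm in the stage's frame.
- clip (a joint): Tilt of the spring clip about its axle, rad: 0 = at rest (nose lowest), positive as the bar is pressed down and the nose lifts, 0.36 = hard stop. The nose clears the tray from about 0.16 on; resting on the tray it reads about 0.13. A spring returns it: pressing at the bar's middle line takes about 3 N to start and 5 N at the hard stop.
- press_bar (a point): The clip's press bar: flat steel strip 145 (along x) x 30 x 4 mm. Origin: centre of its top face, at rest at x = -30, y = +83 mm in the stage's frame, 56 mm above the table, outer edge tilted up 0.25 rad; pressed it is about level. Its height at joint 0.13, 0.25, 0.36: 51, 47, 43 mm, so that two fingertips at one height can press it and push the tray (40 to 52 mm up).
- nose (a point): The clip's nose: round steel bar 8 mm in diameter, 20 mm long along x, at the end of a leaf reaching from the axle over the channel. Origin at its centre: x = +32 mm (22 to 42), y = 0 in the stage's frame. Its underside is 6 mm above the platform at rest, barring the tray's way, and 22 mm above it at the hard stop.
- spare_tray: Bystander: an identical tray, lying on the table. Origin at the centre of its underside. Leave it.
- vial: Bystander: glass vial, 22 mm diameter, 45 mm high, standing on the platform on the -y side of the channel. Origin at its underside.
- driver: Bystander: screwdriver, 150 mm long, on the table.
- puck: Bystander: round aluminium sample puck, 66 mm diameter, 32 mm high, on the table.
- solvent: Bystander: amber bottle, 44 mm diameter, 100 mm high, on the table beyond the end stop.
- slide_box: Bystander: white closed box, 50 x 85 x 30 mm, on the table beyond the end stop.
- spanner: Bystander: spanner, 140 mm long, on the table.
Mind the look-alikes: they are no part of the job. What is shaped like the tray but green or yellow is not meant.

How it is judged:
By the outcome, as a careful person would: the job done as asked, in the order asked, and still so for the second after the job is handed in, with the robot touching nothing.
It also fails if it takes over 40 s, if anything falls off the work surface, if the arm or the gripper's body presses on something with over 40 N, if the wrist force passes 120 N, or if a joint passes its speed limit or range.

## Working session

There is one attempt and no reset: what is moved stays moved. The work goes in short steps, Python scripts to look and compute and a tool call to move; the robot and the scene stay as the last step left them, time stands still between calls to the robot, and variables do not carry over. Pictures are saved under pics/ and viewed, at most 10 in all, crops included, and the job is handed in when it is done.

Besides the shell and the picture viewer there is one more tool, called by a JSON object that holds its "fn" and its "kwargs", one argument or row to a line. arm_command: Moves the arm, as the interface text tells. Its arguments: {"type":"object","properties":{"increments":{"type":"array"},"force":{"type":"number"}},"required":["increments"]}

```bash
mkdir -p pics; ls; python3 - <<'E'
from plant import arm,camera,camera_model
import cv2
s=arm.observe();print(s['time'],s['position'],s['eef_rot'],s['width'],arm.tips_ahead)
for n in("top","side"):
    cv2.imwrite(f"pics/{n}0.png",camera(n));m=camera_model(n);print(n,m)
E
```

```text
pics
0.0 [ 0.26080802 -0.54000111  0.24450825] [[ 9.00532443e-01  4.34788730e-01 -2.82893170e-04]
 [ 4.34788704e-01 -9.00531529e-01  1.32188391e-03]
 [ 3.19986009e-04 -1.31339810e-03 -9.99999086e-01]] 0.08541586062734091 0.014
top {'fx': 529.1823037652464, 'fy': 529.1823037652464, 'cx': 318.8717027818315, 'cy': 244.65697359368608, 'R': array([[ 0.02668982, -0.9995454 , -0.01402293],
       [-0.99791947, -0.02581758, -0.05907784],
       [ 0.05868895,  0.01557053, -0.99815488]]), 't': array([0.00494886, 0.55572021, 0.98561106])}
side {'fx': 584.9559655712669, 'fy': 584.9559655712669, 'cx': 323.9495459612418, 'cy': 240.61037554868642, 'R': array([[ 0.70921192, -0.70488559, -0.0124403 ],
       [-0.40719454, -0.39516125, -0.82343196],
       [ 0.5755094 ,  0.58905338, -0.56727863]]), 't': array([-0.37776336,  0.28256998,  0.70619638])}
```

View pics/top0.png

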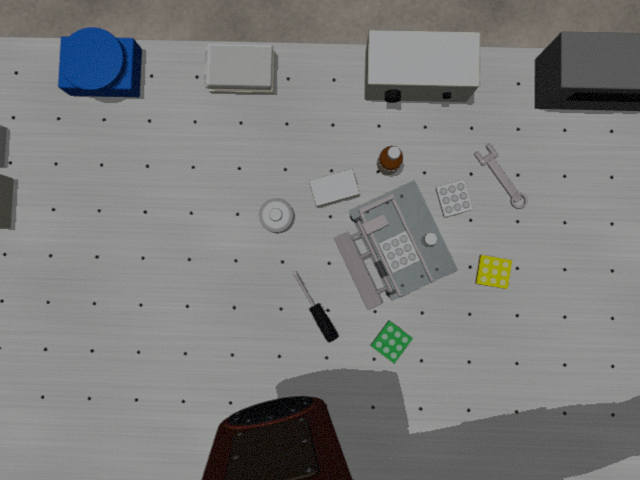

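View pics/side0.png

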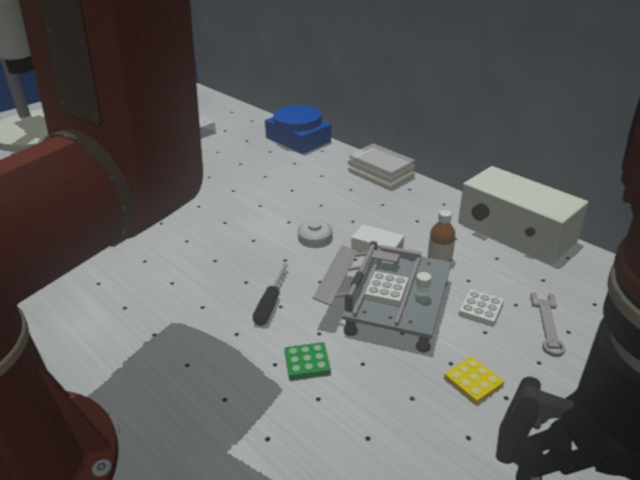

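The top view shows the stage at about (400,240), press bar on its left from (340,238) to (375,305), tray at (400,250), nose at (378,224), and solvent and box beyond the end stop. I'll zoom in.

```bash
python3 - <<'E'
import cv2
a=cv2.imread('pics/top0.png')[170:320,320:480]
cv2.imwrite('pics/topc.png',cv2.resize(a,None,fx=4,fy=4,interpolation=cv2.INTER_CUBIC)[:600])
a=cv2.imread('pics/side0.png')[230:360,305:465]
cv2.imwrite('pics/sidec.png',cv2.resize(a,None,fx=4,fy=4,interpolation=cv2.INTER_CUBIC))
E
```

```text
(no output)
```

View pics/topc.png

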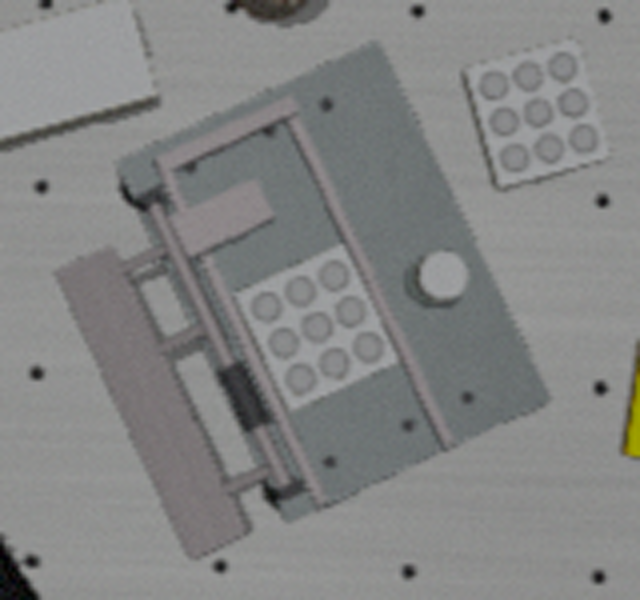

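View pics/sidec.png

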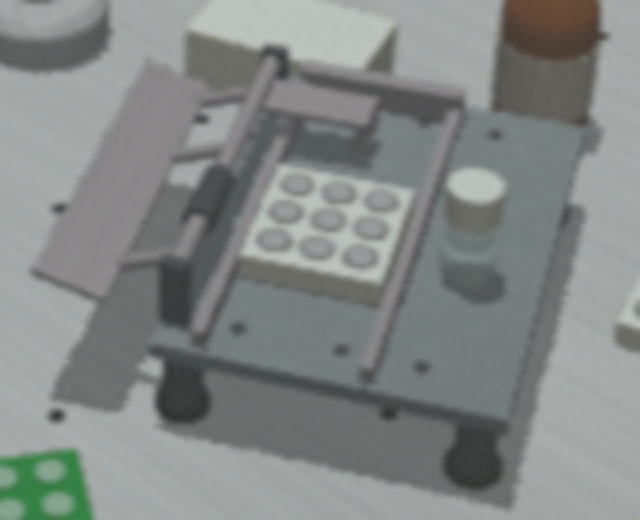

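```bash
cat > h.py <<'E'
import numpy as np
from plant import arm,camera,camera_model
def ray(n,uv,z,m=None):
    m=m or camera_model(n); C=-m['R'].T@m['t']
    d=m['R'].T@np.array([(uv[0]-m['cx'])/m['fx'],(uv[1]-m['cy'])/m['fy'],1])
    return C+d*(z-C[2])/d[2]
def fit(P,Q): # stage->world 2D
    P,Q=np.array(P),np.array(Q);p,q=P.mean(0),Q.mean(0);H=(P-p).T@(Q-q)
    a=np.arctan2(H[0,1]-H[1,0],H[0,0]+H[1,1]);c,s=np.cos(a),np.sin(a);R=np.array([[c,-s],[s,c]])
    return a,R,q-R@p
E
python3 - <<'E'
from h import *
# crop px, z, stage xy
T=[((120,160),.04,(80,50)),((378,42),.04,(80,-85)),((550,400),.04,(-105,-85)),((285,520),.04,(-105,50)),
((55,272),.0597,(42.5,97.5)),((115,247),.0523,(42.5,68.5)),((250,530),.0523,(-102.5,68.5)),((193,558),.0597,(-102.5,97.5)),((448,447),.048,(-105,-32))]
S=[((150,58),.0597,(42.5,97.5)),((208,95),.0523,(42.5,68.5)),((98,297),.0523,(-102.5,68.5)),((35,270),.0597,(-102.5,97.5)),((505,418),.04,(-105,-85)),((588,125),.04,(80,-85)),((368,375),.048,(-105,-32))]
for n,L,o in(("top",T,(320,170)),("side",S,(305,230))):
    P=[np.array(l[2])/1e3 for l in L]
    Q=[ray(n,(o[0]+l[0][0]/4,o[1]+l[0][1]/4),l[1])[:2] for l in L]
    a,R,t=fit(P,Q);print(n,a,t);print(np.round(1e3*((np.array(Q)-t)@R-np.array(P)),1).tolist())
    tr={"top":[(236,294),(342,245),(398,363),(292,410)],"side":[(285,163),(415,187),(378,287),(245,258)]}[n]
    W=np.array([ray(n,(o[0]+u/4,o[1]+v/4),.052)[:2] for u,v in tr]);print('tray',np.round(1e3*(W-t)@R,1).tolist(),W.mean(0))
    vt={"top":(443,275),"side":(476,185)}[n];w=ray(n,(o[0]+vt[0]/4,o[1]+vt[1]/4),.085)[:2];print('vial',(w-t)@R*1e3)
E
```

```text
top 0.4554686778632599 [ 0.57120149 -0.11487947]
[[-1.9, -1.3], [-1.9, 1.8], [0.0, 0.8], [0.8, -0.5], [-0.4, 1.1], [-1.0, 0.1], [1.9, -1.5], [1.8, -1.4], [0.7, 0.9]]
tray [[-0.9, 27.5], [-0.7, -25.8], [-60.1, -26.1], [-59.4, 26.7]] [ 0.54375612 -0.12767759]
vial [-31.6899575  -54.85228768]
side 0.4575379211821406 [ 0.57006967 -0.11702479]
[[2.1, -1.0], [-6.2, -0.1], [2.0, 2.8], [1.2, -1.6], [0.8, 1.3], [1.3, 0.2], [-1.1, -1.6]]
tray [[1.3, 25.8], [2.2, -27.2], [-62.0, -26.9], [-61.1, 25.1]] [ 0.54359628 -0.13094719]
vial [-31.65407931 -55.38680774]
```

Both views agree: the stage origin is at about (0.5707, -0.1157) with yaw 0.456, and the tray centre is at stage x ≈ -30 (rear edge -60). I'll move above the start position, hand centre at stage (-76, 39): one finger over the bar, the other behind the tray.

{"fn": "arm_command", "kwargs": {
  "increments": [0.9,3,5.5,0,0.006,0.9,6,11,0,0.006,0.9,9,17,0,0.006,0.9,12,22.5,0,0.006,0.9,15,28.5,-2,0.006,0.9,18,34,-4,0.006,0.9,21,40,-6,0.006,0.9,22.4,42.6,-8,0.006,0.9,22.4,42.6,-8,0.006,0.9,22.4,42.6,-8,0.006,0.9,22.4,42.6,-8,0.006]
}}

```text
time: 1.48
position: [0.4849, -0.1156, 0.166]
eef_rot: [[0.899, 0.439, 0.001], [0.439, -0.899, -0.001], [0.0, 0.001, -1.0]]
wrist_force: [-0.4, -0.2, -0.7]
width: 0.0766
grip_force: 0.0
```

```bash
cat >> h.py <<'E'
A=.456;Rs=np.array([[np.cos(A),-np.sin(A)],[np.sin(A),np.cos(A)]]);ts=np.array([.5707,-.1157])
def st():
    s=arm.observe();R=s['eef_rot']
    print('t',s['time'],'stage mm',np.round(1e3*(s['position'][:2]-ts)@Rs,1),'z',round(s['position'][2]*1e3,1),'yawerr',np.arctan2(R[1,1],R[0,1])-(A-np.pi/2),'w',s['width'],'F stage',np.round(s['wrist_force'][:2]@Rs,2),np.round(s['wrist_force'][2],2))
E
python3 - <<'E'
from h import *
import cv2
st();cv2.imwrite('pics/side1.png',camera('side')[150:390,230:550].repeat(2,0).repeat(2,1))
E
```

```text
t 1.475 stage mm [-77.   37.9] z 166.0 yawerr -0.0018141883578199902 w 0.07659486295948906 F stage [-0.42 -0.03] -0.66
```

View pics/side1.png

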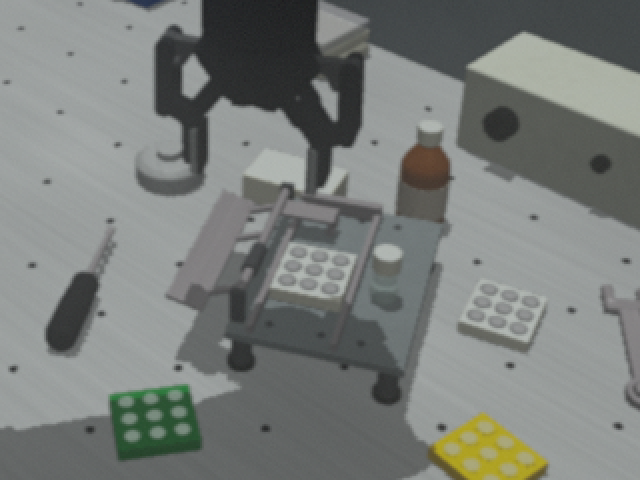

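The picture shows the fingertips at crop (195,173) and (318,200), the bar finger to the left; scene unchanged. I'll check the tip height by projection.

```bash
python3 - <<'E'
from h import *
m=camera_model('side')
for y in (83.5,-7.5):
  for z in (.150,.160,.165):
    X=np.r_[ts+Rs@np.array([-.077,y/1e3]),z];c=m['R']@X+m['t'];u=c[:2]/c[2]*m['fx']+[m['cx'],m['cy']];print(y,z,(u-[230,150])*2)
E
```

```text
83.5 0.15 [191.53236863 180.23291643]
83.5 0.16 [191.38345845 168.74365945]
83.5 0.165 [191.30824564 162.94056825]
-7.5 0.15 [314.42105335 202.99648952]
-7.5 0.16 [315.12408106 191.3120743 ]
-7.5 0.165 [315.4792828  185.40857355]
```

{"fn": "arm_command", "kwargs": {
  "increments": [0.9,0,0.1,-4.5,0,0.9,0,0.1,-8,0,0.9,0,0.1,-8.8,0,0.9,0,0.1,-9.0,0,0.9,0,0.1,-9.2,0,0.9,0,0.1,-9.4,0,0.9,0,0.1,-9.6,0,0.9,0,0.1,-9.6,0]
}}

```text
time: 2.52
position: [0.4849, -0.1133, 0.0693]
eef_rot: [[0.898, 0.44, -0.0], [0.44, -0.898, -0.0], [-0.0, 0.0, -1.0]]
wrist_force: [0.4, -0.5, 0.1]
width: 0.0771
grip_force: 0.0
```

```bash
python3 - <<'E'
from h import *
st()
E
```

```text
t 2.525 stage mm [-76.  40.] z 69.3 yawerr -0.00011041220891994108 w 0.07707471577186246 F stage [ 0.15 -0.64] 0.14
```

{"fn": "arm_command", "kwargs": {
  "increments": [0.9,0,0,-0.2,0,0.9,0,0,-0.4,0,0.9,0,0,-0.4,0]
}}

```text
time: 2.9
position: [0.4847, -0.1133, 0.0651]
eef_rot: [[0.898, 0.44, -0.0], [0.44, -0.898, 0.0], [-0.0, -0.0, -1.0]]
wrist_force: [0.5, -0.0, -0.9]
width: 0.0767
grip_force: 0.0
```

```bash
python3 - <<'E'
from h import *
import cv2
st();cv2.imwrite('pics/side2.png',cv2.resize(camera('side')[200:350,300:480],None,fx=4,fy=4))
E
```

```text
t 2.9 stage mm [-76.1  40. ] z 65.1 yawerr -0.0002182672553399101 w 0.0767438863380419 F stage [ 0.41 -0.2 ] -0.94
```

View pics/side2.png

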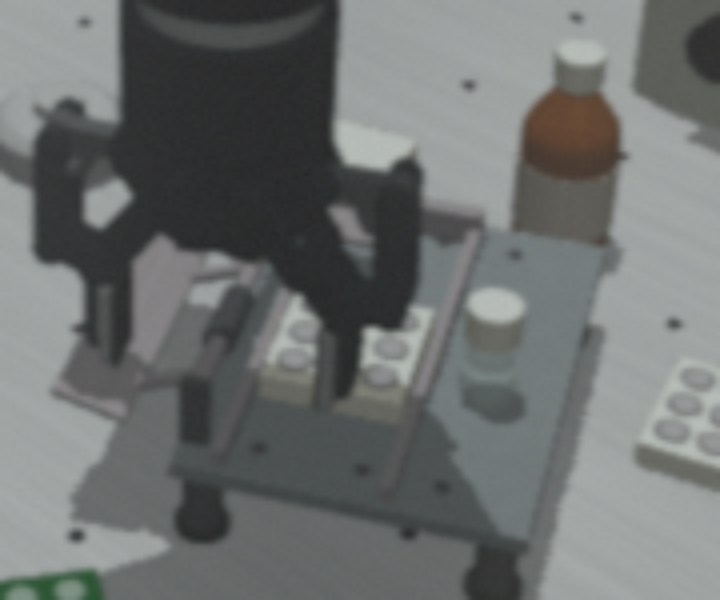

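The bar finger is at crop (105,360), still just above the bar, and the other finger is at (335,405), behind the tray's rear. So the open tips are higher than 14 mm below TCP; I'll continue down.

{"fn": "arm_command", "kwargs": {
  "increments": [0.9,0,0,-0.2,0,0.9,0,0,-0.4,0,0.9,0,0,-0.4,0]
}}

```text
time: 3.32
position: [0.4848, -0.1133, 0.0611]
eef_rot: [[0.898, 0.44, -0.0], [0.44, -0.898, 0.0], [-0.0, -0.0, -1.0]]
wrist_force: [0.5, 0.2, 1.4]
width: 0.0767
grip_force: 0.0
```

{"fn": "arm_command", "kwargs": {
  "increments": [0.9,0,0,-0.15,0,0.9,0,0,-0.3,0,0.9,0,0,-0.3,0]
}}

```text
time: 3.7
position: [0.4851, -0.1135, 0.0585]
eef_rot: [[0.898, 0.44, 0.0], [0.44, -0.898, -0.0], [0.0, 0.001, -1.0]]
wrist_force: [-0.6, -1.1, 2.9]
width: 0.077
grip_force: 1.4
```

{"fn": "arm_command", "kwargs": {
  "increments": [0.9,0,0,-0.2,0,0.9,0,0,-0.4,0,0.9,0,0,-0.6,0,0.9,0,0,-0.8,0,0.9,0,0,-0.8,0]
}}

```text
time: 4.32
position: [0.4857, -0.1141, 0.051]
eef_rot: [[0.898, 0.44, 0.002], [0.44, -0.898, -0.002], [0.001, 0.002, -1.0]]
wrist_force: [1.4, -3.5, 7.1]
width: 0.0771
grip_force: 3.2
```

```bash
python3 - <<'E'
from h import *
import cv2
st();cv2.imwrite('pics/side3.png',cv2.resize(camera('side')[200:350,300:480],None,fx=4,fy=4));st()
E
```

```text
t 4.325 stage mm [-75.6  38.9] z 51.0 yawerr -0.0005568641604627445 w 0.07706101612669967 F stage [-0.27 -3.73] 7.08
t 4.375 stage mm [-75.6  38.9] z 51.0 yawerr -0.0005272473501705122 w 0.07673965821539855 F stage [-0.43 -4.27] 6.49
```

View pics/side3.png

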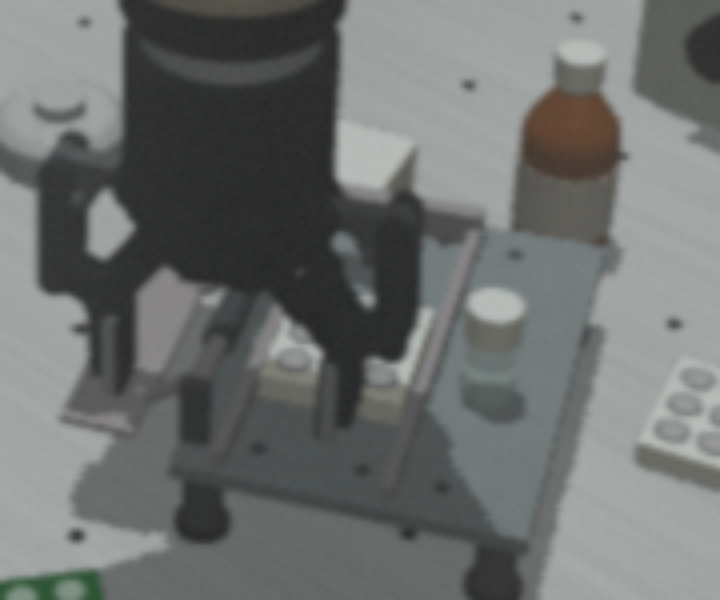

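The picture shows the bar's rear corner dropped to crop (62,415), about 12 mm, so joint is about 0.23 and the bar is nearly level; the far finger at (330,435) stands behind the tray. A little deeper, then a check.

{"fn": "arm_command", "kwargs": {
  "increments": [0.9,0,0,-0.15,0,0.9,0,0,-0.25,0,0.9,0,0,-0.25,0]
}}

```text
time: 4.75
position: [0.486, -0.1144, 0.0489]
eef_rot: [[0.898, 0.44, 0.002], [0.44, -0.898, -0.002], [0.001, 0.003, -1.0]]
wrist_force: [1.1, -5.5, 8.5]
width: 0.0766
grip_force: 3.9
```

```bash
python3 - <<'E'
from h import *
import cv2
st();a=camera('side')[240:330,300:420];b=camera('top')[170:320,300:480]
cv2.imwrite('pics/mix4.png',np.vstack([cv2.resize(a,(440,330)),cv2.resize(b,(440,260))]) if 0 else np.hstack([cv2.resize(a,(400,300)),cv2.resize(b,(360,300))]))
E
```

```text
t 4.75 stage mm [-75.5  38.5] z 48.9 yawerr -0.0005971286173682699 w 0.07662036086699421 F stage [-1.38 -5.42] 8.49
```

View pics/mix4.png

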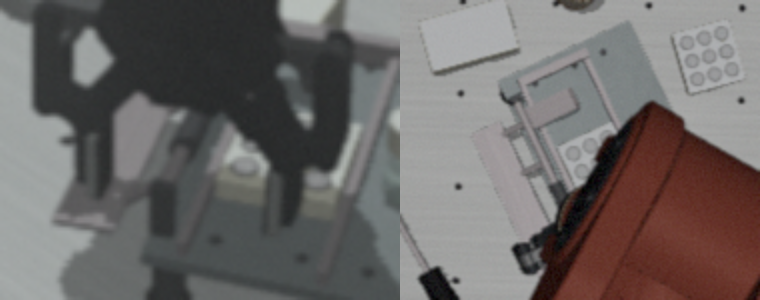

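The bar's rear outer corner is now at crop (52,222), a drop of about 16 mm, so joint is about 0.3: nose well clear, not at the hard stop. The top view shows nothing displaced. Now pushing along the channel.

{"fn": "arm_command", "kwargs": {
  "increments": [0.9,0.36,0.18,0,0,0.9,0.72,0.35,0,0,0.9,1.08,0.53,0,0,0.9,1.44,0.71,0,0,0.9,1.8,0.88,0,0,0.9,2.16,1.06,0,0,0.9,2.16,1.06,0,0]
}}

```text
time: 5.72
position: [0.506, -0.1023, 0.0475]
eef_rot: [[0.898, 0.44, -0.001], [0.44, -0.898, 0.001], [-0.001, -0.001, -1.0]]
wrist_force: [-2.0, -0.9, 5.4]
width: 0.077
grip_force: 2.6
```

```bash
python3 - <<'E'
from h import *
st()
E
```

```text
t 5.725 stage mm [-52.2  40.5] z 47.5 yawerr 0.0001147034888051568 w 0.07702210726858776 F stage [-2.22  0.05] 5.4
```

{"fn": "arm_command", "kwargs": {
  "increments": [0.9,0.36,0.17,0.06,0,0.9,0.72,0.34,0.06,0,0.9,1.08,0.52,0.06,0,0.9,1.44,0.69,0.06,0,0.9,1.8,0.87,0.06,0,0.9,2.16,1.05,0.06,0,0.9,2.52,1.22,0.06,0,0.9,2.88,1.4,0.06,0,0.9,3.1,1.5,0.06,0,0.9,3.1,1.5,0.06,0]
}}

```text
time: 6.98
position: [0.5379, -0.0875, 0.0485]
eef_rot: [[0.898, 0.44, 0.001], [0.44, -0.898, 0.0], [0.001, 0.0, -1.0]]
wrist_force: [-1.5, -0.4, 5.1]
width: 0.0771
grip_force: 2.5
```

```bash
python3 - <<'E'
from h import *
import cv2
st();a=camera('side')[225:345,300:460];b=camera('top')[170:290,310:470];st()
cv2.imwrite('pics/mix5.png',np.vstack([cv2.resize(a,(600,300))[:, :],cv2.resize(b,(600,300))]) if 0 else np.hstack([cv2.resize(a,(400,300)),cv2.resize(b,(400,300))]))
E
```

```text
t 6.975 stage mm [-17.1  39.7] z 48.5 yawerr 5.517986163772193e-06 w 0.07708648052840489 F stage [-1.53  0.35] 5.09
t 7.075 stage mm [-17.1  39.7] z 48.6 yawerr -6.10657972861528e-05 w 0.07681590192503929 F stage [-0.49  1.12] 4.04
```

View pics/mix5.png

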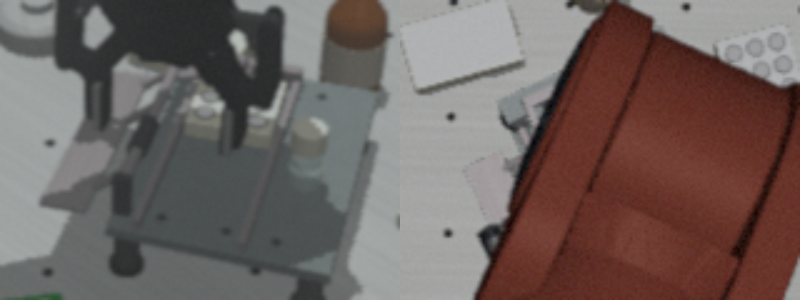

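The side view shows the tray's rear edge at crop (190,135)–(270,145), straight and ahead of the finger. About 8 mm is left, so I'll approach slowly.

{"fn": "arm_command", "kwargs": {
  "increments": [0.9,0.18,0.09,0,0,0.9,0.36,0.18,0,0,0.9,0.54,0.26,0,0,0.9,0.63,0.31,0,0,0.9,0.63,0.31,0,0]
}}

```text
time: 7.7
position: [0.5437, -0.0848, 0.0485]
eef_rot: [[0.898, 0.44, -0.0], [0.44, -0.898, -0.0], [-0.0, 0.0, -1.0]]
wrist_force: [-3.9, -1.5, 4.7]
width: 0.077
grip_force: 2.9
```

{"fn": "arm_command", "kwargs": {
  "increments": [0.9,0.09,0.04,0,0,0.9,0.13,0.06,0,0,0.9,0.13,0.06,0,0]
}}

```text
time: 8.07
position: [0.5449, -0.0842, 0.0485]
eef_rot: [[0.898, 0.44, -0.0], [0.44, -0.898, -0.0], [-0.0, 0.0, -1.0]]
wrist_force: [-3.2, -0.9, 5.4]
width: 0.077
grip_force: 3.0
```

```bash
python3 - <<'E'
from h import *
st()
E
```

```text
t 8.075 stage mm [-9.3 39.6] z 48.5 yawerr -0.00042129945935043267 w 0.07695486709746276 F stage [-3.32  0.6 ] 5.39
```

Force not clearly up yet; continue in small steps.

{"fn": "arm_command", "kwargs": {
  "increments": [0.9,0.09,0.04,0,0,0.9,0.13,0.06,0,0,0.9,0.13,0.06,0,0]
}}

```text
time: 8.45
position: [0.546, -0.0838, 0.0485]
eef_rot: [[0.898, 0.44, -0.001], [0.44, -0.898, -0.001], [-0.001, 0.0, -1.0]]
wrist_force: [-5.9, -2.3, 6.9]
width: 0.0767
grip_force: 4.1
```

{"fn": "arm_command", "kwargs": {
  "increments": [0.9,0.09,0.04,0,0,0.9,0.13,0.06,0,0,0.9,0.13,0.06,0,0]
}}

```text
time: 8.82
position: [0.5462, -0.0836, 0.0484]
eef_rot: [[0.898, 0.439, -0.003], [0.439, -0.898, -0.002], [-0.004, 0.0, -1.0]]
wrist_force: [-11.5, -3.7, 11.0]
width: 0.0772
grip_force: 7.2
```

```bash
python3 - <<'E'
from h import *
st()
E
```

```text
t 8.825 stage mm [-7.9 39.6] z 48.4 yawerr -0.0014683523921943387 w 0.07720772544965171 F stage [-11.96   1.72] 11.04
```

The hand stalled with 12 N at stage x = -7.9, which matches the tray being home at the stop. I'll back off while keeping the bar pressed, then raise to let the clip down.

{"fn": "arm_command", "kwargs": {
  "increments": [0.9,-0.2,-0.1,0,0,0.9,-0.4,-0.2,0,0,0.9,-0.6,-0.3,0,0,0.9,-0.6,-0.3,0,0,0.9,-0.6,-0.3,0.2,0,0.9,-0.6,-0.3,0.4,0,0.9,-0.6,-0.3,0.6,0,0.9,-0.6,-0.3,0.8,0,0.9,-0.6,-0.3,1.0,0,0.9,-0.6,-0.3,1.2,0,0.9,-0.6,-0.3,1.5,0,0.9,-0.6,-0.3,3,0,0.9,-0.6,-0.3,6,0,0.9,-0.6,-0.3,11,0,0.9,-0.6,-0.3,16,0]
}}

```text
time: 10.7
position: [0.5415, -0.0857, 0.2109]
eef_rot: [[0.898, 0.44, 0.001], [0.44, -0.898, -0.0], [0.0, 0.001, -1.0]]
wrist_force: [0.8, -0.3, 0.9]
width: 0.077
grip_force: 0.0
```

{"fn": "arm_command", "kwargs": {
  "increments": [0.9,-3,-6,0,0,0.9,-6,-12,0,0,0.9,-9,-17,0,0,0.9,-12,-22,0,0,0.9,-15,-27,0,0,0.9,-18,-33,0,0,0.9,-20,-36,0,0,0.9,-20,-36,0,0]
}}

```text
time: 11.7
position: [0.34, -0.448, 0.2091]
eef_rot: [[0.9, 0.437, -0.0], [0.437, -0.9, -0.001], [-0.0, 0.001, -1.0]]
wrist_force: [0.5, 0.8, 0.7]
width: 0.0771
grip_force: 0.0
```

```bash
python3 - <<'E'
from h import *
import cv2
st();a=camera('side')[225:345,300:460];b=camera('top')[170:320,320:480]
cv2.imwrite('pics/mix6.png',np.hstack([cv2.resize(a,(400,300)),cv2.resize(b,(400,375))[:300]]) if 0 else np.vstack([cv2.resize(a,(320,240)),cv2.resize(b,(320,300))]) if 0 else np.hstack([cv2.resize(a,(400,300)),cv2.resize(b[:120],(400,300))]))
cv2.imwrite('pics/t6.png',b)
E
```

```text
t 11.7 stage mm [-353.5 -196.7] z 209.1 yawerr -0.004016132825900076 w 0.07711722833397355 F stage [0.81 0.49] 0.66
```

View pics/mix6.png

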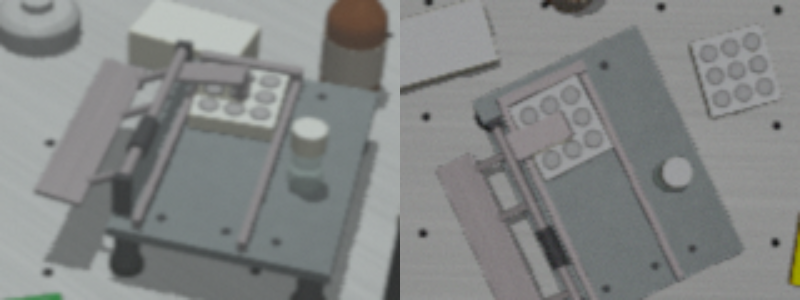

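The tray lies under the nose against the stop, square in the channel; the rear edge runs (545,178)–(615,152) in the right crop. One numeric check of that edge, then hand in if it is home.

```bash
python3 - <<'E'
from h import *
e=[1e3*(ray('top',(320+u/2.5,170+v/2.5),.052)[:2]-ts)@Rs for u,v in((145,178),(215,152))];print(e)
if all(abs(p[0]-2)<3.5 for p in e): print(arm.hand_in())
E
```

```text
[array([ 4.46264697, 27.91550458]), array([  0.42369371, -26.48956911])]
the job is handed in; nothing more can be done
None
```

The tray is clamped under the nose against the end stop, the hand is clear, and the job is handed in: the push stalled at 12 N where expected, and the tray's rear edge measured +0.4 to +4.5 mm along the channel against +2 mm for fully home.

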